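# Close a swing-bolt clamp over a shelf-top tube rail

## Task

The steel tube rail on top of the bookshelf lies in its clamps, but one clamp still stands open. Swing its hinged half over the tube and press it down, then swing its bolt up into the slot of the fork and push the bolt inward with about 9 N until it wedges tight and stays there, without crushing the clamp's rubber liner. Leave the mate things on the tray where they are and let go of everything.

Things in the scene. Friction and masses are not known exactly. Their poses are not given: they have to be found in the camera images.
- rail: fixed rail: level steel tube, diameter 42 mm, 500 mm long, axis 62 mm above the shelf top, in two dark iron clamps 34 mm wide. Origin: on the shelf top under the tube's axis, mid-width of the OPEN clamp. y axis along the tube; a closed clamp (shows the finished state) is 340 mm off towards +y. x axis level, across the tube: the open clamp's hinge is on the -x side, its swing bolt on +x
- tube: the rail's tube, fixed; origin on its axis at the middle of the open clamp, 62 mm above the shelf top, axes as the rail's
- half_hinge (a point): centre of the open clamp's hinge pin, 40 mm on the -x side of the tube's axis and at its height; the pin runs along the rail's y axis
- half_angle (a joint): angle of the hinged half, rad: 0 = closed, its rubber liner just touching the tube; 1.57 = fork straight up; grows as it opens (stop at 1.9). The hinge is stiff (about 0.16 N m): the half stays where it is left. Press it down at the fork with about 7 N; over about 20 N there crushes the liner
- hinged_half: hinged half of the clamp, dark iron, 0.28 kg: half ring (outside radius 30 mm) ending in a fork. Origin on the hinge pin; when closed its axes are the rail's. Fork: two tines from 68 to 108 mm from the pin, rounded noses; 34 mm wide over both (flat sides, can be pinched), slot between 14 mm wide, open at the noses; tines 9 mm thick, their rounded tops falling towards the noses
- fork (a point): middle of the fork's slot, fixed to the hinged half: 90 mm from the hinge pin along the half's x axis and 10 mm along its z axis
- bolt_angle (a joint): angle of the swing bolt, rad: 0 = upright, positive = swung outward to the rail's +x (stop at 1.45), negative = leaning inward over the tube (stop at -0.3). Its pivot is stiff (about 0.11 N m): it stays where it is left. With the half closed the barrel nut meets the fork's noses at about 0.3 and wedges somewhere between +0.15 and -0.26
- bolt_pivot (a point): pivot of the swing bolt: 50 mm on the +x side of the tube's axis, 24 mm above the shelf top; its pin runs along the rail's y axis
- swing_bolt: swing bolt: steel stud, diameter 10 mm, 116 mm long from its pivot (origin); z axis towards its free end. A barrel nut, a cross-bar 16 mm in diameter and 36 mm long, sits on it 58 to 62 mm from the pivot (how far it is screwed on varies and is not to be seen). Swung in, the stud stands in the slot and the nut rides up the sloping tops of the tines and wedges by friction
- stud_end (a point): on the stud's axis 98 mm from the pivot, to be taken or pushed here (bare stud 70 to 116 mm). Where the bolt wedges varies by some 35 mm here with the nut's unseen setting, so it must be felt: push slowly inward here (10 mm/s or less) with about 9 N; it climbs over the last 2 to 4 mm. Under 7 N leaves it loose, over 12 N crushes the liner
- gourd_mid (a point): a brown calabash gourd in its steel ring stand, one piece, 92 mm wide and 115 mm high, on the cork tray past the end of the tube; point at mid height. Leave alone
- jar_mid (a point): a white ceramic jar with a twist cap, 72 mm wide, 105 mm high, on the tray; point at mid height. Leave alone
- yerba_box_mid (a point): a clear plastic box with a sliding lid, 100 x 70 x 44 mm, on the tray; point at mid height. Leave alone
- bombilla_mid (a point): a steel drinking straw with a brass tip, 190 mm long, 8 mm thick, lying on the tray; point at its middle. Leave alone

How it is judged:
On the way:
1. the hinged half is down over the tube while the bolt is still swung out (value of joint half_angle below 0.05 rad and value of joint bolt_angle above 0.6 rad), for 0.2 s.
At the end, for the whole second after the job is handed in: the hinged half is closed on the tube (half_angle below 0.02 rad), the bolt stands in the fork's slot (bolt_angle below 0.22 rad) and is wedged: its nut presses on the fork with more than 11 N by itself; the bolt is at rest; robot clear (value of joint half_angle below 0.02 rad and value of joint bolt_angle below 0.22 rad and contact force between swing_bolt and hinged_half above 11 N and linear speed of swing_bolt below 0.01 m/s); the robot touches nothing.
It fails at once if the hinged half is squeezed onto the tube so hard that its rubber liner is crushed (more than 55 N between them) (contact force between hinged_half and tube above 55 N).
It fails at once if the gourd in its stand is pushed more than 15 mm out of place (distance of gourd_mid from where it was at the start of the episode above 0.015 m).
It fails at once if the white jar is pushed more than 15 mm out of place (distance of jar_mid from where it was at the start of the episode above 0.015 m).
It fails at once if the clear box is pushed more than 15 mm out of place (distance of yerba_box_mid from where it was at the start of the episode above 0.015 m).
It fails at once if the bombilla is pushed more than 15 mm out of place (distance of bombilla_mid from where it was at the start of the episode above 0.015 m).
It also fails if it takes over 61 s, if anything falls off the work surface, if the arm or the gripper's body presses on something with over 40 N, if the wrist force passes 120 N, or if a joint passes its speed limit or range.

## Robot

A 6-joint arm with a two-finger parallel gripper is mounted at the origin on the work surface. World frame = base frame: x ahead of the robot, y to its left, z up, the work surface at z = 0. Lengths are in m, angles in rad, forces in N, time in s.
With the tool pointing down it reaches from about 0.375 to 0.9 m from the base axis. Payload 3.1 kg.
Tool frame: the origin (TCP) lies midway between the tips of the shut fingers; the grasp point (between the pads) lies 19 mm behind it; z points along the fingers, y is the line along which they close (so a half turn about z gives the same grasp; the last joint's range is limited). The gripper opens to 87 mm and grips with 3 to 60 N. Pads are 19 mm wide; open, the fingers measure 117 mm over their backs; the gripper's body (75 mm by 190 mm) begins 51 mm behind the grasp point.
Start: joints at [-1.504, 0.527, 1.433, -0, 1.181, -0.178], TCP at [0.152, -0.606, 0.223] pointing down, gripper open.
Joint ranges: [-3.08, 3.08], [-0.75, 2.2], [0.22, 2.44], [-1.43, 4.57], [0, 2.65], [-2.85, 2.85]. Speed limits (rad/s): [2.79, 2.79, 3.14, 3.14, 3.14, 3.14].

## Interface

Orientations are given as [roll, pitch, yaw] about the fixed x, y, z axes, in that order (R = Rz(yaw) Ry(pitch) Rx(roll)).
In Python, from rig import env gives the robot as it stands.
- The arm moves only by the tool apply_moves, never from a script. Its argument "series" is a list of rows, each a list of 3 entries, a list of its own where there are three numbers: the shift along the tool's x, y, z in m, then the turn, a rotation vector about the tool's x, y, z in rad, then the opening, from 0 (shut) to 1 (fully open). A call has 1 to 20 rows; each row shifts and turns the commanded pose from where the row before left it, along the tool's axes as they then stand; what a row does not reach is not made up. A row lasts 1/10 s, in which the tool goes at most 50 mm and 8.59 degrees, less where a joint would pass 70% of its speed; a pose out of reach is approached as far as the arm can. A call with a gripper value outside its range is refused whole. The fingers move at their own pace and stop on an object; "grip_force" is the grip in N (left out, the last holds). Time passes only in rows, so rows that do not move let the fingers close. It gives the time, the measured TCP pose, the force, the opening and the grip force at its end, in the units of the state.
- env.state(): the state, without advancing time (a new reading comes with each control period).
- env.capture(name): name is "scene" or "top" or "wrist"; returns the picture (384x512x3 uint8, red, green, blue); there is no depth.
- env.calibration(name): a dict with "fx", "fy", "cx", "cy" (pixels), "position" and "attitude" of the camera in the world. Camera axes: x right, y down, z forward; pixel columns grow to the right and rows downward; lengths in m; the calibration is good to about 2 mm. A picture is of the moment at which its call begins: read the wrist's pose just before it. calibration takes no time and is no camera call; for the wrist camera it gives the pose at the moment of the call.
- env.close_job(): hands the job in; it is judged then, once.
The state is a dict: "clock": time; "joints": joint angles; "qvel": joint speeds; "effort": joint torques, N m; "tcp_pos": TCP position; "tcp_rot": TCP orientation; "ft_force": force on the tool from outside, world axes, zero at the start; "ft_torque": the same for the moment, N m; "width": opening from 0.0 (shut) to 1.0 (fully open); "grip_force": force on a finger pad.
Only numpy, scipy, OpenCV 4.12 (cv2) and the standard library are available. Lean on these libraries where they do the work, as an engineer would, in place of code of your own. Each camera call takes 0.05 s, during which the arm holds its last target. There are 200 camera calls.

## Working session

There is one attempt and no reset: what is moved stays moved. The work goes in short steps, Python scripts to look and compute and a tool call to move; the robot and the scene stay as the last step left them, time stands still between calls to the robot, and variables do not carry over. Pictures are saved under pics/ and viewed, at most 10 in all, crops included, and the job is handed in when it is done.

Besides the shell and the picture viewer there is one more tool, called after "Request:" by a JSON object that holds its "name" and its "arguments", one argument or row to a line. apply_moves: Moves the arm, as the interface text tells. Its arguments: {"type":"object","properties":{"series":{"type":"array","items":{"type":"array"}},"grip_force":{"type":"number"}},"required":["series"]}

```bash
ls; mkdir -p pics; python3 - <<'E'
from rig import env
import cv2
for n in("scene","top"):
    im=env.capture(n); cv2.imwrite(f"pics/{n}0.png",cv2.resize(im[:,:,::-1],(800,600),interpolation=cv2.INTER_CUBIC))
    c=env.calibration(n);print(n,c)
print(env.state()); print(env.calibration("wrist"))
E
```

```text
pics
scene {'fx': 349.24498486947067, 'fy': 349.24498486947067, 'cx': 255.59547163948147, 'cy': 190.71334110060445, 'position': array([ 0.93417283, -0.23104854,  0.61985137]), 'attitude': array([-2.43485700e+00,  7.88515549e-04,  1.35867654e+00])}
top {'fx': 360.7991627023245, 'fy': 360.7991627023245, 'cx': 248.9085148068523, 'cy': 195.09708148816196, 'position': array([ 0.45455257, -0.12938152,  0.82196747]), 'attitude': array([-3.06613173, -0.00335323, -1.59167703])}
{'clock': 0.1, 'joints': array([-1.50447389e+00,  5.28350415e-01,  1.43373156e+00, -1.01681267e-05,
        1.18140085e+00, -1.78495353e-01]), 'qvel': array([-0.00104508, -0.00050697, -0.00409516,  0.0003182 ,  0.00142483,
        0.00089613]), 'effort': array([ 4.95250151e-04, -4.40985703e+01, -1.77150840e+01,  6.34731981e-02,
        5.34255698e-02, -3.97497331e-05]), 'tcp_pos': array([ 0.15147299, -0.6057119 ,  0.22169704]), 'tcp_rot': array([-3.13973084e+00, -3.26347590e-04,  2.44821354e-01]), 'ft_force': array([ 0.17094121, -0.08807268,  0.56568025]), 'ft_torque': array([0.02675439, 0.01115057, 0.01579482]), 'grip_force': 0.0, 'width': 0.997551928295879}
{'fx': 271.54847441349455, 'fy': 271.54847441349455, 'cx': 251.0879683399127, 'cy': 193.13206571951773, 'position': array([ 0.22727929, -0.58766552,  0.38362757]), 'attitude': array([ 2.85312661e+00,  2.45713581e-03, -1.32608196e+00])}
```

View pics/scene0.png

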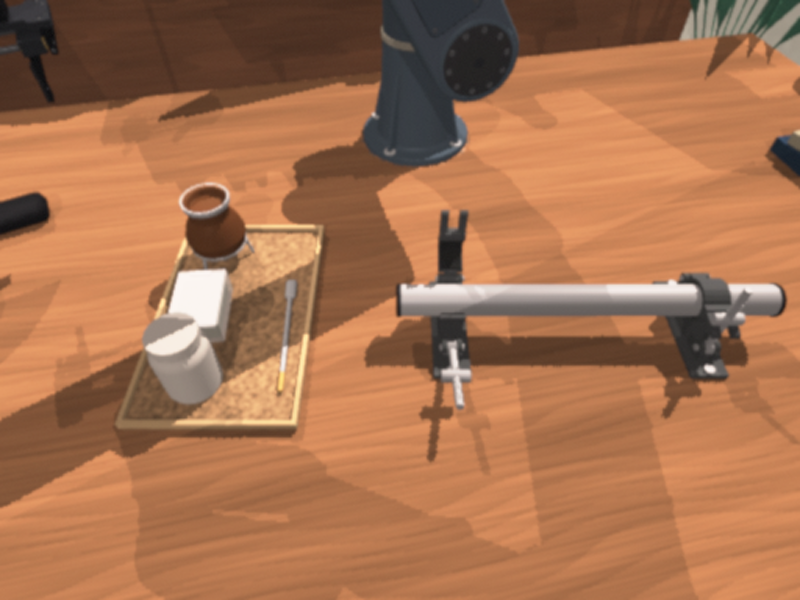

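View pics/top0.png

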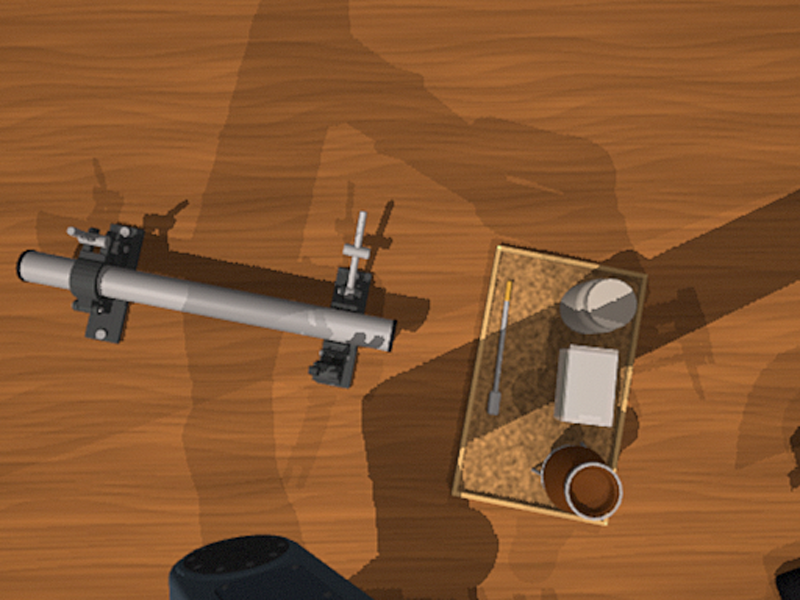

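The scene view shows the tube with the open clamp at left: fork up near (453,212), stud tip (460,405), nut (455,374). The top view shows the tube from about (22,266) to (394,335), stud tip (362,212) and nut (356,252); the tray lies clear to the −y side.

```bash
cat > h.py <<'E'
import numpy as np
from scipy.spatial.transform import Rotation as R
from rig import env
def ray(c,u,v):
    d=R.from_euler('xyz',c['attitude']).apply([(u-c['cx'])/c['fx'],(v-c['cy'])/c['fy'],1]); return np.array(c['position']),d/np.linalg.norm(d)
def atz(c,u,v,z):
    p,d=ray(c,u,v); return p+d*(z-p[2])/d[2]
def tri(*rs):
    A=sum(np.eye(3)-np.outer(d,d) for p,d in rs); b=sum((np.eye(3)-np.outer(d,d))@p for p,d in rs); return np.linalg.solve(A,b)
def proj(c,X):
    q=R.from_euler('xyz',c['attitude']).inv().apply(np.array(X)-c['position']); return np.array([c['fx']*q[0]/q[2]+c['cx'],c['fy']*q[1]/q[2]+c['cy']])
E
python3 - <<'E'
from h import *
np.set_printoptions(precision=4,suppress=True)
T=env.calibration("top");S=env.calibration("scene");k=1.5625
a=atz(T,21/k,266/k,.062);b=atz(T,395/k,335/k,.062);print(a,b,np.linalg.norm(a-b))
a2=atz(S,785/k,299/k,.062);b2=atz(S,399/k,300/k,.062);print('scene',a2,b2,np.linalg.norm(a2-b2))
tip=tri(ray(T,362/k,212/k),ray(S,460/k,405/k));nut=tri(ray(T,356/k,252/k),ray(S,455/k,374/k));print('tip',tip,'nut',nut)
for m in((a+a2)/2,):
  y=((a+a2)-(b+b2));y/=np.linalg.norm(y);y[2]=0;x=np.array([y[1],-y[0],0]);print('y',y,'yaw',np.arctan2(-y[0],y[1]))
  B=(b+b2)/2
  for n,p in(('tip',tip),('nut',nut)):
    print(n,'along y from b end',(p-B)@y,'x',(p-B)@x,p[2])
  # closed clamp centre from top ring, tube-top height
  r=atz(T,87/k,279/k,.092);print('closed ring y',(r-B)@y)
  f=[atz(S,u/k,213/k,.15) for u in(445,463)];print('fork',f,[(q-B)@y for q in f],[(q-B)@x for q in f])
E
```

```text
[0.575  0.3646 0.062 ] [ 0.4711 -0.1405  0.062 ] 0.5156228865371675
scene [0.5794 0.374  0.062 ] [ 0.4718 -0.1324  0.062 ] 0.5176812590394718
tip [ 0.6407 -0.0979  0.0608] nut [ 0.5885 -0.0877  0.0434]
y [0.2048 0.9788 0.    ] yaw -0.2062311102051358
tip along y from b end 0.07243576531950813 x 0.15779255804998388 0.06080599246352861
nut along y from b end 0.0717058174496206 x 0.10462245527338515 0.04336281508265963
closed ring y 0.403403174268442
fork [array([ 0.4118, -0.058 ,  0.15  ]), array([ 0.4168, -0.035 ,  0.15  ])] [np.float64(0.06459153806202635), np.float64(0.0880906890512892)] [np.float64(-0.07439683572855899), np.float64(-0.07423687738561056)]
```

Request:
{"name": "apply_moves", "arguments": {
  "series": [
    [[0.0274,-0.0277,-0.0045],[0,0,0],1],
    [[0.0274,-0.0277,-0.0045],[0,0,0],1],
    [[0.0274,-0.0277,-0.0045],[0,0,0],1],
    [[0.0274,-0.0277,-0.0045],[0,0,0],1],
    [[0.0274,-0.0277,-0.0045],[0,0,0],1],
    [[0.0274,-0.0277,-0.0045],[0,0,0],1],
    [[0.0274,-0.0277,-0.0045],[0,0,0],1],
    [[0.0274,-0.0277,-0.0045],[0,0,0],1],
    [[0.0274,-0.0277,-0.0045],[0,0,0],1],
    [[0.0274,-0.0277,-0.0045],[0,0,0],1],
    [[0.0274,-0.0277,-0.0045],[0,0,0],1],
    [[0.0274,-0.0277,-0.0045],[0,0,0],1],
    [[0.0274,-0.0277,-0.0045],[0,0,0],1],
    [[0.0274,-0.0277,-0.0045],[0,0,0],1],
    [[0.0274,-0.0277,-0.0045],[0,0,0],1],
    [[0.0274,-0.0277,-0.0045],[0,0,0],1],
    [[0,0,0],[0,0,0.113],1],
    [[0,0,0],[0,0,0.113],1],
    [[0,0,0],[0,0,0.113],1],
    [[0,0,0],[0,0,0.113],1]
  ]
}}

```text
clock: 2.1
tcp_pos: [0.4691, -0.0697, 0.2942]
tcp_rot: [-3.141, 0.001, -0.211]
ft_force: [0.1, -1.3, 0.3]
width: 0.999
grip_force: 0.0
```

```bash
python3 - <<'E'
from h import *
import cv2
s=env.state();print(s['tcp_pos'],s['tcp_rot'],s['ft_force'],s['clock'])
c=env.calibration("wrist");print(c)
im=env.capture("wrist"); cv2.imwrite("pics/w1.png",cv2.resize(im[:,:,::-1],(800,600),interpolation=cv2.INTER_CUBIC))
np.save("w1.npy",c,allow_pickle=True)
E
```

```text
[ 0.46910172 -0.06966964  0.2941681 ] [-3.14145225e+00  1.03701188e-03 -2.11232901e-01] [ 0.11257763 -1.28727399  0.32573081] 2.1
{'fx': 271.54847441349455, 'fy': 271.54847441349455, 'cx': 251.0879683399127, 'cy': 193.13206571951773, 'position': array([ 0.54565587, -0.08662186,  0.45601349]), 'attitude': array([ 2.85161504e+00,  1.48790030e-04, -1.78209555e+00])}
```

View pics/w1.png

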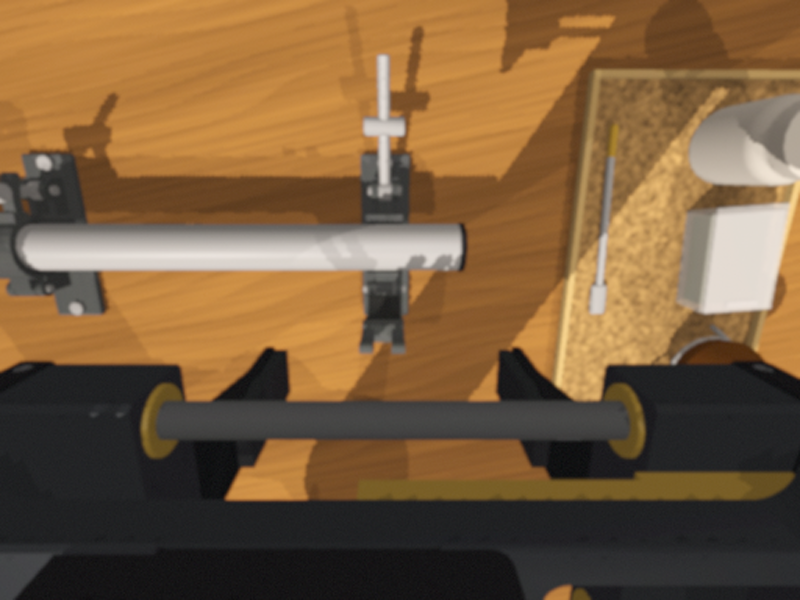

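The wrist picture is aligned with the rail: stud tip (383,57), nut (384,127), fork noses (369,350) and (397,350), tube's end at column 464.

```bash
python3 - <<'E'
from h import *
np.set_printoptions(precision=4,suppress=True)
T=env.calibration("top");S=env.calibration("scene");W=env.calibration("wrist");k=1.5625
tip=tri(ray(T,362/k,212/k),ray(S,460/k,405/k),ray(W,383/k,57/k))
nut=tri(ray(T,356/k,252/k),ray(S,455/k,374/k),ray(W,384/k,127/k))
fork=tri(ray(S,453.5/k,213/k),ray(W,383/k,350/k))
yaw=-.207
x=np.array([np.cos(yaw),np.sin(yaw),0]);y=np.array([-x[1],x[0],0])
# tube sides in wrist image -> yaw and axis
for u in (60,440):
    m=atz(W,u/k,247/k,.062); print('tube',m)
p1,p2=atz(W,60/k,247/k,.062),atz(W,440/k,247/k,.062);d=p1-p2;print('yaw',np.arctan2(-d[0],d[1]))
print('tip',tip,'nut',nut,'fork',fork, 'bolt yaw',np.arctan2(*(tip-nut)[1::-1]))
d=(tip-nut)/np.linalg.norm(tip-nut);piv=tip-d*.116;print('piv',piv,np.linalg.norm(tip-nut),'angle',np.arctan2((tip-nut)@x,(tip-nut)[2]))
O=piv-.05*x;print('O from piv',O)
m=p2;print('tube x rel O',(m-O)@x, 'fork rel O',(fork-O)@x,(fork-O)@y,fork[2])
E
```

```text
tube [0.5489 0.2298 0.062 ]
tube [ 0.4734 -0.1167  0.062 ]
yaw -0.21452777662284966
tip [ 0.6401 -0.0983  0.0602] nut [ 0.5883 -0.0879  0.0433] fork [ 0.424  -0.052   0.1593] bolt yaw -0.1977681277211165
piv [ 0.5318 -0.0766  0.0248] 0.055485404821033465 angle 1.2607173226838435
O from piv [ 0.4829 -0.0663  0.0248]
tube x rel O 0.0010689148785689518 fork rel O -0.06060844122704254 0.001966372386078879 0.15934902984427007
```

Request:
{"name": "apply_moves", "arguments": {
  "series": [
    [[-0.025,-0.003,0],[0,0,0],1],
    [[-0.024,-0.003,0],[0,0,0],1],
    [[0,0,0.03],[0,0,0],1],
    [[0,0,0.03],[0,0,0],0.8],
    [[0,0,0.03],[0,0,0],0.7],
    [[0,0,0.03],[0,0,0],0.7],
    [[0,0,0.025],[0,0,0],0.7],
    [[0,0,0.018],[0,0,0],0.7],
    [[0,0,0],[0,0,0],0.7],
    [[0,0,0],[0,0,0],0.7]
  ]
}}

```text
clock: 3.15
tcp_pos: [0.4227, -0.0542, 0.1316]
tcp_rot: [-3.141, 0.001, -0.206]
ft_force: [0.4, -0.2, -0.4]
width: 0.702
grip_force: 0.0
```

```bash
python3 - <<'E'
from h import *
import cv2
a=env.capture("wrist");b=env.capture("scene")
a=cv2.resize(a[150:384,110:390],(560,468));b=cv2.resize(b[90:290,210:330],(240,400))
im=np.zeros((468,800,3),np.uint8);im[:,:560]=a;im[:400,560:]=b
cv2.imwrite("pics/w2.png",im[:,:,::-1])
E
```

```text
(no output)
```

View pics/w2.png

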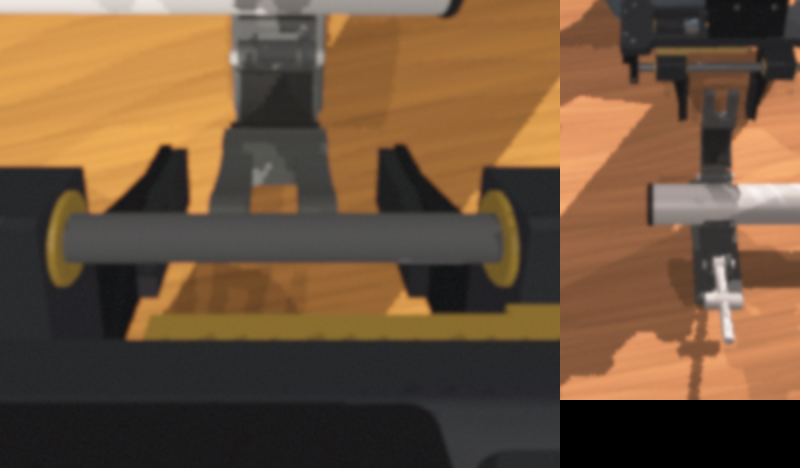

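The fork stands between the open fingers, about 3 mm to the left of their middle (crop column 272 against 283).

Request:
{"name": "apply_moves", "arguments": {
  "series": [
    [[0,-0.003,0],[0,0,0],0.6],
    [[0,0,0],[0,0,0],0.4],
    [[0,0,0],[0,0,0],0.3],
    [[0,0,0],[0,0,0],0.3],
    [[0,0,0],[0,0,0],0.3],
    [[0,0,0],[0,0,0],0.3]
  ],
  "grip_force": 12
}}

```text
clock: 3.85
tcp_pos: [0.4234, -0.0515, 0.1318]
tcp_rot: [3.141, -0.0, -0.207]
ft_force: [-1.3, -1.7, 3.7]
width: 0.388
grip_force: 12.0
```

```bash
python3 -c "
import numpy as np
p=1.806-np.arange(0,17)*.1;x=.0913*np.cos(p);z=.0913*np.sin(p)
for a,b,c in zip(p[1:],np.diff(x),-np.diff(z)):print('%.3f [%.4f, 0, %.4f]'%(a,b,c))"
```

```text
1.706 [0.0090, 0, -0.0017]
1.606 [0.0091, 0, -0.0008]
1.506 [0.0091, 0, 0.0001]
1.406 [0.0091, 0, 0.0010]
1.306 [0.0089, 0, 0.0019]
1.206 [0.0087, 0, 0.0028]
1.106 [0.0084, 0, 0.0037]
1.006 [0.0079, 0, 0.0045]
0.906 [0.0075, 0, 0.0053]
0.806 [0.0069, 0, 0.0060]
0.706 [0.0063, 0, 0.0066]
0.606 [0.0056, 0, 0.0072]
0.506 [0.0048, 0, 0.0078]
0.406 [0.0040, 0, 0.0082]
0.306 [0.0032, 0, 0.0086]
0.206 [0.0023, 0, 0.0088]
```

Request:
{"name": "apply_moves", "arguments": {
  "series": [
    [[0.009,0,-0.0017],[0,0,0],0.3],
    [[0.0091,0,-0.0008],[0,0,0],0.3],
    [[0.0091,0,0.0001],[0,0,0],0.3],
    [[0.0091,0,0.001],[0,0,0],0.3],
    [[0.0089,0,0.0019],[0,0,0],0.3],
    [[0.0087,0,0.0028],[0,0,0],0.3],
    [[0,0,0],[0,0,0],0.3]
  ]
}}

```text
clock: 4.55
tcp_pos: [0.4764, -0.0629, 0.1275]
tcp_rot: [3.141, 0.001, -0.207]
ft_force: [-0.4, -4.5, -2.8]
width: 0.392
grip_force: 12.0
```

Request:
{"name": "apply_moves", "arguments": {
  "series": [
    [[0.0084,0,0.0037],[0,0,0],0.3],
    [[0.0079,0,0.0045],[0,0,0],0.3],
    [[0.0075,0,0.0053],[0,0,0],0.3],
    [[0.0069,0,0.006],[0,0,0],0.3],
    [[0.0063,0,0.0066],[0,0,0],0.3],
    [[0.0056,0,0.0072],[0,0,0],0.3],
    [[0.0048,0,0.0078],[0,0,0],0.3],
    [[0.004,0,0.0082],[0,0,0],0.3],
    [[0,0,0],[0,0,0],0.3]
  ]
}}

```text
clock: 5.45
tcp_pos: [0.5253, -0.0734, 0.0775]
tcp_rot: [3.141, 0.003, -0.207]
ft_force: [-3.2, -4.9, -3.7]
width: 0.392
grip_force: 12.0
```

```bash
python3 - <<'E'
from h import *
import cv2
a=env.capture("wrist");b=env.capture("scene")
a=cv2.resize(a[50:284,110:390],(560,468));b=cv2.resize(b[90:290,210:330],(240,400))
im=np.zeros((468,800,3),np.uint8);im[:,:560]=a;im[:400,560:]=b
cv2.imwrite("pics/w3.png",im[:,:,::-1])
E
```

```text
(no output)
```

View pics/w3.png

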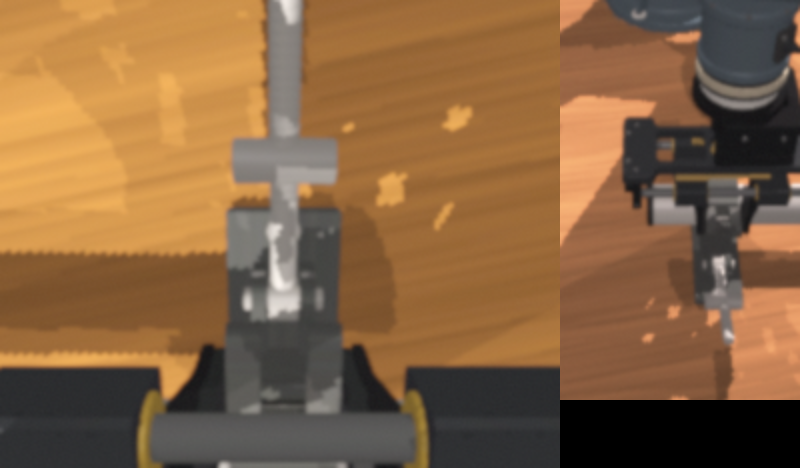

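The half is down near the tube, its fork between the fingers; the bolt is still swung out.

Request:
{"name": "apply_moves", "arguments": {
  "series": [
    [[0.0016,0,0.0045],[0,0,0],0.3],
    [[0.0014,0,0.0045],[0,0,0],0.3],
    [[0.001,0,0.004],[0,0,0],0.3],
    [[0.0008,0,0.003],[0,0,0],0.3],
    [[0.0004,0,0.002],[0,0,0],0.3],
    [[0.0002,0,0.001],[0,0,0],0.3],
    [[0,0,0],[0,0,0],0.3]
  ]
}}

```text
clock: 6.25
tcp_pos: [0.5301, -0.0744, 0.0593]
tcp_rot: [3.141, 0.003, -0.207]
ft_force: [-3.5, -5.3, -1.5]
width: 0.391
grip_force: 12.0
```

Request:
{"name": "apply_moves", "arguments": {
  "series": [
    [[0.0001,0,0.001],[0,0,0],0.3],
    [[0.0001,0,0.001],[0,0,0],0.3],
    [[0.0001,0,0.001],[0,0,0],0.3],
    [[0.0001,0,0.001],[0,0,0],0.3],
    [[0,0,0],[0,0,0],0.3]
  ]
}}

```text
clock: 6.75
tcp_pos: [0.5308, -0.0745, 0.0575]
tcp_rot: [3.14, 0.002, -0.207]
ft_force: [-6.7, -3.0, 14.2]
width: 0.39
grip_force: 12.0
```

Request:
{"name": "apply_moves", "arguments": {
  "series": [
    [[0,0,-0.0005],[0,0,0],0.3],
    [[0,0,0],[0,0,0],0.3],
    [[0,0,0],[0,0,0],0.45],
    [[0,0,0],[0,0,0],0.6],
    [[0,0,0],[0,0,0],0.7],
    [[0,0,-0.01],[0,0,0],0.7],
    [[0,0,-0.03],[0,0,0],0.7],
    [[0,0,-0.035],[0,0,0],0.7],
    [[0,0,-0.035],[0,0,0],0.5],
    [[0,0,0],[0,0,0],0.3],
    [[0,0,0],[0,0,0],0.3]
  ]
}}

```text
clock: 7.85
tcp_pos: [0.5326, -0.074, 0.1676]
tcp_rot: [3.141, -0.003, -0.207]
ft_force: [-0.3, -0.9, 0.4]
width: 0.513
grip_force: 0.0
```

```bash
python3 - <<'E'
from h import *
import cv2
print(env.state()['ft_force'])
a=env.capture("wrist");b=env.capture("scene")
a=cv2.resize(a[20:254,110:390],(560,468));b=cv2.resize(b[130:270,240:324],(240,400))
im=np.zeros((468,800,3),np.uint8);im[:,:560]=a;im[:400,560:]=b
cv2.imwrite("pics/w4.png",im[:,:,::-1])
E
```

```text
[-0.31065952 -0.94330311  0.43901295]
```

View pics/w4.png

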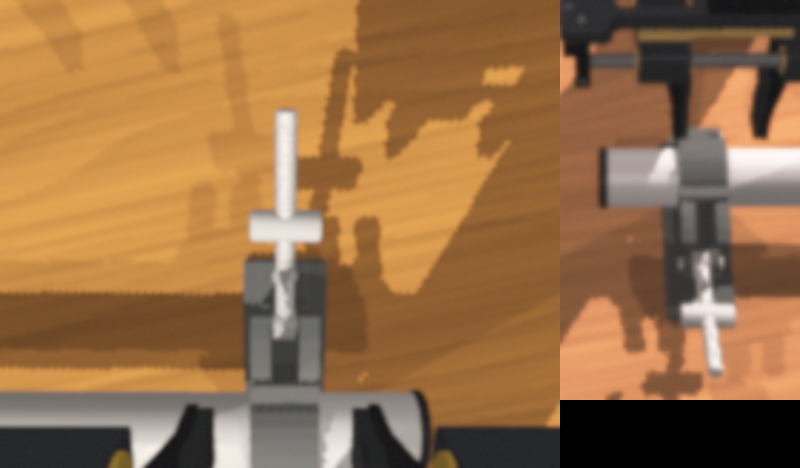

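The half lies over the tube with the bolt still out. I'll press once on the fork with shut fingers to be sure.

Request:
{"name": "apply_moves", "arguments": {
  "series": [
    [[0,0,0],[0,0,0],0],
    [[0,0,0.02],[0,0,0],0],
    [[0,0,0.02],[0,0,0],0],
    [[0,0,0.02],[0,0,0],0],
    [[0,0,0.01],[0,0,0],0],
    [[0,0,0.002],[0,0,0],0],
    [[0,0,0.002],[0,0,0],0],
    [[0,0,0.001],[0,0,0],0],
    [[0,0,0],[0,0,0],0]
  ]
}}

```text
clock: 8.85
tcp_pos: [0.5325, -0.0742, 0.092]
tcp_rot: [3.141, -0.001, -0.207]
ft_force: [0.7, -0.4, 0.1]
width: 0.003
grip_force: 0.0
```

Request:
{"name": "apply_moves", "arguments": {
  "series": [
    [[0,0,0.001],[0,0,0],0],
    [[0,0,0.001],[0,0,0],0],
    [[0,0,0.001],[0,0,0],0],
    [[0,0,0.001],[0,0,0],0],
    [[0,0,0.001],[0,0,0],0],
    [[0,0,0],[0,0,0],0]
  ]
}}

```text
clock: 9.45
tcp_pos: [0.5319, -0.074, 0.0863]
tcp_rot: [-3.142, 0.0, -0.207]
ft_force: [0.0, 0.0, -0.0]
width: 0.008
grip_force: 0.0
```

Request:
{"name": "apply_moves", "arguments": {
  "series": [
    [[0,0,0.001],[0,0,0],0],
    [[0,0,0.001],[0,0,0],0],
    [[0,0,0.001],[0,0,0],0],
    [[0,0,0.001],[0,0,0],0],
    [[0,0,0],[0,0,0],0]
  ]
}}

```text
clock: 9.95
tcp_pos: [0.5319, -0.074, 0.0823]
tcp_rot: [-3.142, 0.0, -0.207]
ft_force: [0.0, -0.2, -0.1]
width: 0.006
grip_force: 0.0
```

Request:
{"name": "apply_moves", "arguments": {
  "series": [
    [[0,0,0.001],[0,0,0],0],
    [[0,0,0.001],[0,0,0],0],
    [[0,0,0.001],[0,0,0],0],
    [[0,0,0],[0,0,0],0]
  ]
}}

```text
clock: 10.35
tcp_pos: [0.5319, -0.074, 0.0793]
tcp_rot: [-3.142, 0.0, -0.207]
ft_force: [0.7, -0.4, 0.1]
width: 0.006
grip_force: 0.0
```

Request:
{"name": "apply_moves", "arguments": {
  "series": [
    [[0,0,0.001],[0,0,0],0],
    [[0,0,0.001],[0,0,0],0],
    [[0,0,0.001],[0,0,0],0],
    [[0,0,0],[0,0,0],0]
  ]
}}

```text
clock: 10.75
tcp_pos: [0.5321, -0.0741, 0.0767]
tcp_rot: [-3.142, -0.0, -0.207]
ft_force: [-0.2, -0.1, 2.9]
width: 0.007
grip_force: 1.4
```

Request:
{"name": "apply_moves", "arguments": {
  "series": [
    [[0,0,0.0008],[0,0,0],0],
    [[0,0,0.0007],[0,0,0],0],
    [[0,0,0],[0,0,0],0]
  ]
}}

```text
clock: 11.05
tcp_pos: [0.5322, -0.0741, 0.0762]
tcp_rot: [3.141, -0.001, -0.207]
ft_force: [-1.3, 1.3, 10.7]
width: 0.009
grip_force: 5.1
```

Request:
{"name": "apply_moves", "arguments": {
  "series": [
    [[0,0,-0.005],[0,0,0],0],
    [[0,0,-0.02],[0,0,0],0],
    [[0,0,-0.03],[0,0,0],0.3],
    [[0.03,0,0],[0,0,0],0.5],
    [[0.03,0,0],[0,0,0],0.5],
    [[0.0335,0.001,0],[0,0,0],0.5],
    [[0,0,0.02],[0,0,0],0.5],
    [[0,0,0.02],[0,0,0],0.5],
    [[0,0,0.02],[0,0,0],0.5],
    [[0,0,0.02],[0,0,0],0.5],
    [[0,0,0.012],[0,0,0],0.5],
    [[0,0,0],[0,0,0],0.5]
  ]
}}

```text
clock: 12.25
tcp_pos: [0.6218, -0.0938, 0.0359]
tcp_rot: [-3.141, 0.004, -0.207]
ft_force: [-0.2, 0.5, 0.1]
width: 0.502
grip_force: 0.0
```

```bash
python3 - <<'E'
from h import *
import cv2
print(env.state()['tcp_pos'])
a=env.capture("wrist");b=env.capture("scene")
a=cv2.resize(a[150:384,110:390],(560,468));b=cv2.resize(b[130:270,240:324],(240,400))
im=np.zeros((468,800,3),np.uint8);im[:,:560]=a;im[:400,560:]=b
cv2.imwrite("pics/w5.png",im[:,:,::-1])
E
```

```text
[ 0.6217963  -0.09379444  0.03590668]
```

View pics/w5.png

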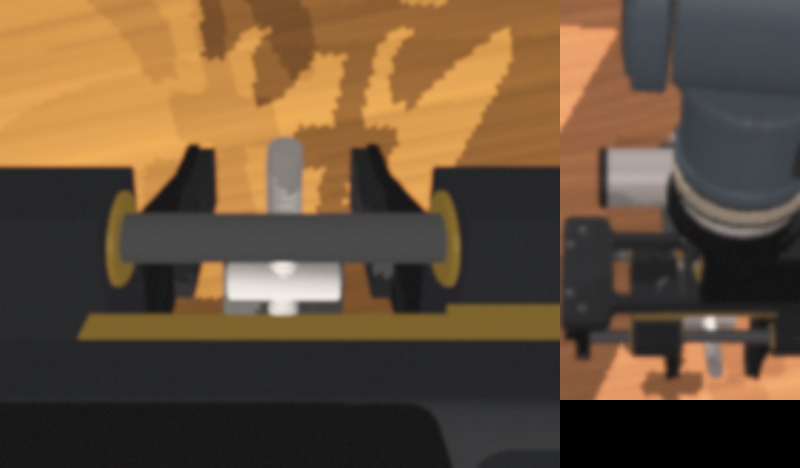

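The stud lies centred between the fingers (column 285 against 283), with the nut behind it.

Request:
{"name": "apply_moves", "arguments": {
  "series": [
    [[0,0,0],[0,0,0],0.2],
    [[0,0,0],[0,0,0],0.05],
    [[0,0,0],[0,0,0],0.05],
    [[0,0,0],[0,0,0],0.05],
    [[0,0,0],[0,0,0],0.05],
    [[0,0,0],[0,0,0],0.05]
  ],
  "grip_force": 12
}}

```text
clock: 12.95
tcp_pos: [0.6234, -0.0945, 0.0381]
tcp_rot: [3.141, -0.0, -0.207]
ft_force: [-0.6, -1.5, 0.6]
width: 0.106
grip_force: 12.0
```

```bash
python3 -c "
import numpy as np
p=1.244-np.arange(0,9)*.1;x=.0967*np.sin(p);z=.0967*np.cos(p)
for a,b,c in zip(p[1:],np.diff(x),-np.diff(z)):print('%.3f [%.4f, 0, %.4f]'%(a,b,c))"
```

```text
1.144 [-0.0036, 0, -0.0090]
1.044 [-0.0044, 0, -0.0086]
0.944 [-0.0053, 0, -0.0081]
0.844 [-0.0061, 0, -0.0075]
0.744 [-0.0068, 0, -0.0069]
0.644 [-0.0074, 0, -0.0062]
0.544 [-0.0080, 0, -0.0054]
0.444 [-0.0085, 0, -0.0046]
```

Request:
{"name": "apply_moves", "arguments": {
  "series": [
    [[-0.0036,0,-0.009],[0,0,0],0.05],
    [[-0.0044,0,-0.0086],[0,0,0],0.05],
    [[-0.0053,0,-0.0081],[0,0,0],0.05],
    [[-0.0061,0,-0.0075],[0,0,0],0.05],
    [[-0.0068,0,-0.0069],[0,0,0],0.05],
    [[-0.0074,0,-0.0062],[0,0,0],0.05],
    [[-0.008,0,-0.0054],[0,0,0],0.05],
    [[0,0,0],[0,0,0],0.05]
  ]
}}

```text
clock: 13.75
tcp_pos: [0.5817, -0.0855, 0.0908]
tcp_rot: [3.141, 0.0, -0.207]
ft_force: [0.2, -1.0, 1.0]
width: 0.112
grip_force: 12.0
```

Now let go, go round to the outer side, shut the fingers and push with their side.

Request:
{"name": "apply_moves", "arguments": {
  "series": [
    [[0,0,0],[0,0,0],0.3],
    [[0,0,0],[0,0,0],0.4],
    [[0,0,0],[0,0,0],0.4],
    [[0,0,-0.03],[0,0,0],0.4],
    [[0,0,-0.032],[0,0,0],0.4],
    [[0.025,0,0],[0,0,0],0.2],
    [[0.02,0,0],[0,0,0],0],
    [[0,0,0.02],[0,0,0],0],
    [[0,0,0.015],[0,0,0],0],
    [[0,0,0],[0,0,0],0],
    [[0,0,0],[0,0,0],0]
  ]
}}

```text
clock: 14.85
tcp_pos: [0.6257, -0.0946, 0.1158]
tcp_rot: [-3.141, 0.003, -0.207]
ft_force: [0.1, -0.4, -0.1]
width: 0.016
grip_force: 0.0
```

```bash
python3 - <<'E'
from h import *
import cv2
s=env.state();print(s['tcp_pos'],s['ft_force'])
b=env.capture("scene")
b=cv2.resize(b[110:270,210:350],(700,600))[:,:]
a=cv2.resize(b,(525,600))
cv2.imwrite("pics/w6.png",b[:,:,::-1])
E
```

```text
[ 0.62569058 -0.09460137  0.11576029] [ 0.14640055 -0.42604716 -0.14441515]
```

View pics/w6.png

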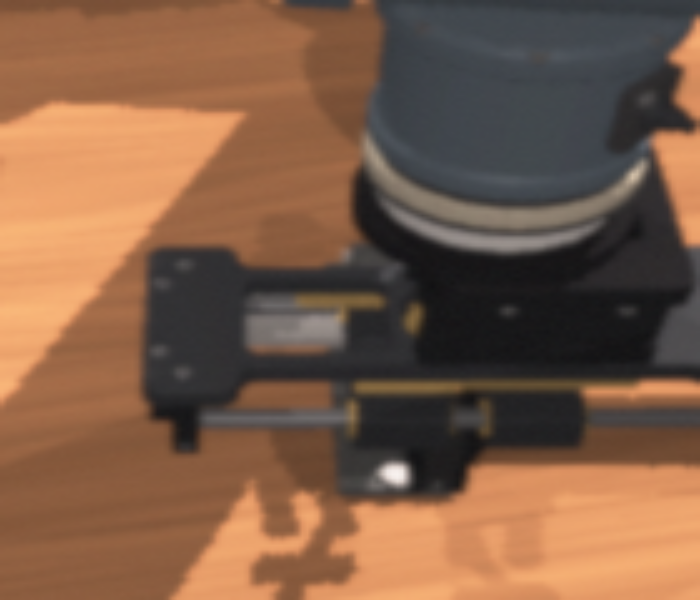

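The scene camera is blocked by the wrist, so I go on by feel.

Request:
{"name": "apply_moves", "arguments": {
  "series": [
    [[-0.006,0,0],[0,0,0],0],
    [[-0.006,0,0],[0,0,0],0],
    [[-0.004,0,0],[0,0,0],0],
    [[-0.002,0,0],[0,0,0],0],
    [[-0.002,0,0],[0,0,0],0],
    [[-0.002,0,0],[0,0,0],0],
    [[-0.002,0,0],[0,0,0],0],
    [[-0.002,0,0],[0,0,0],0],
    [[-0.002,0,0],[0,0,0],0]
  ]
}}

```text
clock: 15.8
tcp_pos: [0.6013, -0.0899, 0.1177]
tcp_rot: [3.141, -0.005, -0.207]
ft_force: [4.3, -0.1, 2.4]
width: 0.006
grip_force: 1.6
```

Request:
{"name": "apply_moves", "arguments": {
  "series": [
    [[-0.001,0,0],[0,0,0],0],
    [[-0.001,0,0],[0,0,0],0],
    [[-0.001,0,0],[0,0,0],0],
    [[-0.001,0,0],[0,0,0],0],
    [[-0.001,0,0],[0,0,0],0]
  ]
}}

```text
clock: 16.3
tcp_pos: [0.5941, -0.0881, 0.1165]
tcp_rot: [3.142, 0.0, -0.207]
ft_force: [2.5, -0.5, 3.3]
width: 0.006
grip_force: 1.3
```

Request:
{"name": "apply_moves", "arguments": {
  "series": [
    [[-0.001,0,0],[0,0,0],0],
    [[-0.001,0,0],[0,0,0],0],
    [[-0.001,0,0],[0,0,0],0],
    [[-0.001,0,0],[0,0,0],0],
    [[-0.001,0,0],[0,0,0],0],
    [[-0.001,0,0],[0,0,0],0],
    [[-0.001,0,0],[0,0,0],0],
    [[-0.001,0,0],[0,0,0],0],
    [[-0.001,0,0],[0,0,0],0],
    [[-0.001,0,0],[0,0,0],0]
  ]
}}

```text
clock: 17.3
tcp_pos: [0.5844, -0.0861, 0.1166]
tcp_rot: [-3.142, 0.0, -0.207]
ft_force: [1.7, -0.7, 1.4]
width: 0.004
grip_force: 1.0
```

Request:
{"name": "apply_moves", "arguments": {
  "series": [
    [[-0.001,0,0],[0,0,0],0],
    [[-0.001,0,0],[0,0,0],0],
    [[-0.001,0,0],[0,0,0],0],
    [[-0.001,0,0],[0,0,0],0],
    [[-0.001,0,0],[0,0,0],0],
    [[-0.001,0,0],[0,0,0],0],
    [[-0.001,0,0],[0,0,0],0],
    [[-0.001,0,0],[0,0,0],0]
  ]
}}

```text
clock: 18.1
tcp_pos: [0.5766, -0.0844, 0.1166]
tcp_rot: [-3.142, 0.0, -0.207]
ft_force: [1.6, -0.0, 1.9]
width: 0.006
grip_force: 0.9
```

Request:
{"name": "apply_moves", "arguments": {
  "series": [
    [[-0.001,0,0],[0,0,0],0],
    [[-0.001,0,0],[0,0,0],0],
    [[-0.001,0,0],[0,0,0],0],
    [[-0.001,0,0],[0,0,0],0],
    [[-0.001,0,0],[0,0,0],0]
  ]
}}

```text
clock: 18.6
tcp_pos: [0.5717, -0.0834, 0.1166]
tcp_rot: [-3.142, 0.0, -0.207]
ft_force: [1.5, 0.2, 1.9]
width: 0.001
grip_force: 0.8
```

Request:
{"name": "apply_moves", "arguments": {
  "series": [
    [[-0.001,0,0],[0,0,0],0],
    [[-0.001,0,0],[0,0,0],0],
    [[-0.001,0,0],[0,0,0],0],
    [[-0.001,0,0],[0,0,0],0]
  ]
}}

```text
clock: 19.0
tcp_pos: [0.5678, -0.0826, 0.1166]
tcp_rot: [-3.142, 0.0, -0.207]
ft_force: [0.6, 1.1, 0.3]
width: 0.006
grip_force: 0.7
```

Request:
{"name": "apply_moves", "arguments": {
  "series": [
    [[-0.001,0,0],[0,0,0],0],
    [[-0.001,0,0],[0,0,0],0],
    [[-0.001,0,0],[0,0,0],0],
    [[-0.001,0,0],[0,0,0],0]
  ]
}}

```text
clock: 19.4
tcp_pos: [0.5639, -0.0818, 0.1166]
tcp_rot: [-3.142, 0.0, -0.207]
ft_force: [1.9, -0.3, 2.1]
width: 0.009
grip_force: 0.7
```

Request:
{"name": "apply_moves", "arguments": {
  "series": [
    [[-0.001,0,0],[0,0,0],0],
    [[-0.001,0,0],[0,0,0],0],
    [[-0.001,0,0],[0,0,0],0]
  ]
}}

```text
clock: 19.7
tcp_pos: [0.5609, -0.0812, 0.1166]
tcp_rot: [-3.142, 0.0, -0.207]
ft_force: [0.8, -0.3, 1.2]
width: 0.002
grip_force: 0.6
```

Request:
{"name": "apply_moves", "arguments": {
  "series": [
    [[-0.001,0,0],[0,0,0],0],
    [[-0.001,0,0],[0,0,0],0],
    [[-0.001,0,0],[0,0,0],0]
  ]
}}

```text
clock: 20.0
tcp_pos: [0.558, -0.0806, 0.1166]
tcp_rot: [-3.142, 0.0, -0.207]
ft_force: [1.7, -0.2, 0.9]
width: 0.007
grip_force: 0.6
```

Request:
{"name": "apply_moves", "arguments": {
  "series": [
    [[-0.001,0,0],[0,0,0],0],
    [[-0.001,0,0],[0,0,0],0],
    [[-0.001,0,0],[0,0,0],0]
  ]
}}

```text
clock: 20.3
tcp_pos: [0.5551, -0.0799, 0.1166]
tcp_rot: [-3.142, 0.0, -0.207]
ft_force: [1.7, -0.1, 0.3]
width: 0.006
grip_force: 0.6
```

Request:
{"name": "apply_moves", "arguments": {
  "series": [
    [[-0.001,0,0],[0,0,0],0],
    [[-0.001,0,0],[0,0,0],0],
    [[-0.001,0,0],[0,0,0],0]
  ]
}}

```text
clock: 20.6
tcp_pos: [0.5522, -0.0793, 0.1166]
tcp_rot: [-3.142, 0.0, -0.207]
ft_force: [0.9, 0.2, 0.7]
width: 0.001
grip_force: 0.6
```

Request:
{"name": "apply_moves", "arguments": {
  "series": [
    [[-0.001,0,-0.0015],[0,0,0],0],
    [[-0.001,0,-0.0015],[0,0,0],0],
    [[-0.001,0,-0.0015],[0,0,0],0]
  ]
}}

```text
clock: 20.9
tcp_pos: [0.5491, -0.0787, 0.1211]
tcp_rot: [-3.142, 0.001, -0.207]
ft_force: [1.2, -0.8, -0.6]
width: 0.0
grip_force: 0.5
```

Request:
{"name": "apply_moves", "arguments": {
  "series": [
    [[-0.001,0,0],[0,0,0],0],
    [[-0.001,0,0],[0,0,0],0],
    [[-0.001,0,0],[0,0,0],0]
  ]
}}

```text
clock: 21.2
tcp_pos: [0.5466, -0.0781, 0.1213]
tcp_rot: [-3.142, -0.001, -0.207]
ft_force: [1.1, 0.0, 1.2]
width: 0.005
grip_force: 0.6
```

Request:
{"name": "apply_moves", "arguments": {
  "series": [
    [[-0.001,0,0],[0,0,0],0],
    [[-0.001,0,0],[0,0,0],0]
  ]
}}

```text
clock: 21.4
tcp_pos: [0.5445, -0.0777, 0.1213]
tcp_rot: [3.142, -0.0, -0.207]
ft_force: [1.7, -0.8, 1.2]
width: 0.002
grip_force: 0.6
```

Request:
{"name": "apply_moves", "arguments": {
  "series": [
    [[-0.001,0,0],[0,0,0],0],
    [[-0.001,0,0],[0,0,0],0],
    [[-0.001,0,0],[0,0,0],0]
  ]
}}

```text
clock: 21.7
tcp_pos: [0.5421, -0.0772, 0.1213]
tcp_rot: [3.142, -0.002, -0.207]
ft_force: [2.9, -0.6, 0.9]
width: 0.008
grip_force: 1.3
```

Request:
{"name": "apply_moves", "arguments": {
  "series": [
    [[-0.0005,0,0],[0,0,0],0],
    [[-0.0005,0,0],[0,0,0],0],
    [[0,0,0],[0,0,0],0]
  ]
}}

```text
clock: 22.0
tcp_pos: [0.5413, -0.0771, 0.1214]
tcp_rot: [3.142, -0.002, -0.207]
ft_force: [3.6, 0.8, 0.7]
width: 0.008
grip_force: 1.8
```

Request:
{"name": "apply_moves", "arguments": {
  "series": [
    [[-0.0007,0,0],[0,0,0],0],
    [[-0.0007,0,0],[0,0,0],0],
    [[0,0,0],[0,0,0],0]
  ]
}}

```text
clock: 22.3
tcp_pos: [0.5398, -0.0768, 0.1213]
tcp_rot: [3.142, -0.001, -0.207]
ft_force: [4.4, -0.0, 0.3]
width: 0.003
grip_force: 2.3
```

Request:
{"name": "apply_moves", "arguments": {
  "series": [
    [[-0.0007,0,0],[0,0,0],0],
    [[-0.0007,0,0],[0,0,0],0],
    [[0,0,0],[0,0,0],0]
  ]
}}

```text
clock: 22.6
tcp_pos: [0.5386, -0.0765, 0.1213]
tcp_rot: [3.142, -0.002, -0.207]
ft_force: [4.6, -0.4, 1.1]
width: 0.006
grip_force: 2.6
```

Request:
{"name": "apply_moves", "arguments": {
  "series": [
    [[-0.0007,0,0],[0,0,0],0],
    [[-0.0007,0,0],[0,0,0],0],
    [[0,0,0],[0,0,0],0]
  ]
}}

```text
clock: 22.9
tcp_pos: [0.5378, -0.0763, 0.1214]
tcp_rot: [3.142, -0.003, -0.207]
ft_force: [6.3, -0.3, -0.5]
width: 0.007
grip_force: 3.0
```

Request:
{"name": "apply_moves", "arguments": {
  "series": [
    [[-0.0007,0,0],[0,0,0],0],
    [[-0.0007,0,0],[0,0,0],0],
    [[0,0,0],[0,0,0],0]
  ]
}}

```text
clock: 23.2
tcp_pos: [0.537, -0.0762, 0.1214]
tcp_rot: [3.142, -0.004, -0.208]
ft_force: [7.7, 0.0, -0.7]
width: 0.003
grip_force: 3.4
```

Request:
{"name": "apply_moves", "arguments": {
  "series": [
    [[-0.0006,0,0],[0,0,0],0],
    [[0,0,0],[0,0,0],0],
    [[0,0,0],[0,0,0],0]
  ]
}}

```text
clock: 23.5
tcp_pos: [0.5366, -0.0761, 0.1214]
tcp_rot: [3.142, -0.005, -0.208]
ft_force: [6.8, 0.1, -2.3]
width: 0.006
grip_force: 3.5
```

Request:
{"name": "apply_moves", "arguments": {
  "series": [
    [[-0.0006,0,0],[0,0,0],0],
    [[-0.0003,0,0],[0,0,0],0],
    [[0,0,0],[0,0,0],0]
  ]
}}

```text
clock: 23.8
tcp_pos: [0.5362, -0.076, 0.1214]
tcp_rot: [3.142, -0.006, -0.208]
ft_force: [9.4, -0.0, -2.7]
width: 0.011
grip_force: 3.9
```

Request:
{"name": "apply_moves", "arguments": {
  "series": [
    [[0,0,0],[0,0,0],0]
  ]
}}

```text
clock: 23.9
tcp_pos: [0.5362, -0.0761, 0.1214]
tcp_rot: [3.142, -0.006, -0.208]
ft_force: [8.8, -0.1, -2.4]
width: 0.01
grip_force: 3.9
```

Request:
{"name": "apply_moves", "arguments": {
  "series": [
    [[0,0,0],[0,0,0],0]
  ]
}}

```text
clock: 24.0
tcp_pos: [0.5363, -0.076, 0.1214]
tcp_rot: [3.142, -0.006, -0.208]
ft_force: [8.7, 0.0, -2.2]
width: 0.005
grip_force: 3.9
```

Request:
{"name": "apply_moves", "arguments": {
  "series": [
    [[-0.0003,0,0],[0,0,0],0],
    [[0,0,0],[0,0,0],0],
    [[0,0,0],[0,0,0],0]
  ]
}}

```text
clock: 24.3
tcp_pos: [0.5362, -0.076, 0.1214]
tcp_rot: [3.142, -0.007, -0.208]
ft_force: [9.1, -0.2, -2.9]
width: 0.001
grip_force: 4.0
```

Request:
{"name": "apply_moves", "arguments": {
  "series": [
    [[0,0,0],[0,0,0],0]
  ]
}}

```text
clock: 24.4
tcp_pos: [0.5362, -0.076, 0.1214]
tcp_rot: [3.142, -0.006, -0.208]
ft_force: [8.9, 0.3, -3.2]
width: 0.003
grip_force: 4.0
```

Request:
{"name": "apply_moves", "arguments": {
  "series": [
    [[0.001,0,0],[0,0,0],0],
    [[0.001,0,0],[0,0,0],0],
    [[0.003,0,0],[0,0,0],0],
    [[0.01,0,0],[0,0,0],0],
    [[0.03,0,-0.01],[0,0,0],0],
    [[0.03,0,-0.03],[0,0,0],0],
    [[0,0,-0.04],[0,0,0],0],
    [[-0.03,0,-0.03],[0,0,0],0],
    [[-0.04,0,0],[0,0,0],0],
    [[-0.04,0,0],[0,0,0],0],
    [[-0.04,0,0],[0,0,0],0],
    [[0,0,0],[0,0,0],0]
  ]
}}

```text
clock: 25.6
tcp_pos: [0.4511, -0.0568, 0.2295]
tcp_rot: [-3.14, 0.014, -0.207]
ft_force: [-0.0, 0.3, -1.0]
width: 0.005
grip_force: 0.0
```

```bash
python3 - <<'E'
from h import *
import cv2
s=env.state();print(s['tcp_pos'],s['ft_force'])
c=env.calibration("wrist");a=env.capture("wrist");b=env.capture("scene")
yaw=-.207;x=np.array([np.cos(yaw),np.sin(yaw),0]);P=np.array([.5318,-.0766,.0245])
for an in(-.2,-.1,0,.1,.2): print(an,*(proj(cc,P+.116*(x*np.sin(an)+[0,0,np.cos(an)])) for cc in(c,env.calibration("scene"))))
im=np.zeros((576,800,3),np.uint8);im[:330,:440]=cv2.resize(a,(440,330));im[:480,440:]=cv2.resize(b[130:290,230:350],(360,480))
cv2.imwrite("pics/w7.png",im[:,:,::-1])
E
```

```text
[ 0.45111158 -0.05680188  0.22954862] [-0.01975694  0.30123531 -0.97311306]
-0.2 [253.7876491  131.89905043] [290.92328435 175.4973164 ]
-0.1 [253.84376449 118.90246912] [291.43111488 179.37820504]
0 [253.89176982 105.2229649 ] [291.90818423 183.83044333]
0.1 [253.9300953   91.15503983] [292.34658749 188.81248885]
0.2 [253.95743938  77.02967899] [292.7386527  194.26983307]
```

View pics/w7.png

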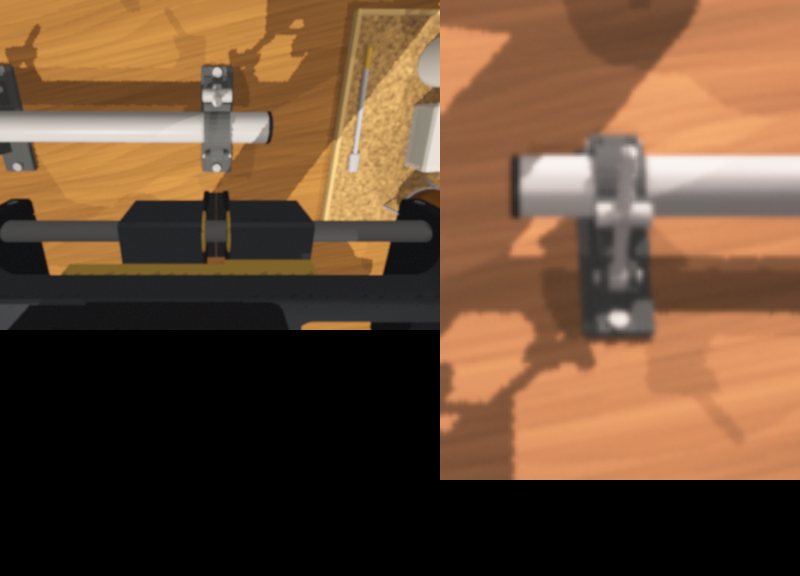

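The bolt stands in the slot, stud tip at scene pixel (293,180), about −0.09 rad. It stayed where I left it. The arm is clear, and the straw and box, the only tray things well in view, are where they were.

```bash
python3 -c "
from rig import env
print(env.close_job())"
```

```text
the job is handed in; nothing more can be done
None
```

I closed the clamp over the tube, pushed its bolt into the fork with about 9 N until it wedged at about −0.09 rad, backed the arm clear and handed the job in at about 26 s; the judge's verdict was not shown.

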